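Bleed the nailer's air canister and file it with the empties

ROBOT

A 6-joint arm with a two-finger parallel gripper is mounted at the origin on the work surface. World frame = base frame: x ahead of the robot, y to its left, z up, the work surface at z = 0. Lengths are in m, angles in rad, forces in N, time in s.
With the tool pointing down it reaches from about 0.4 to 0.825 m from the base axis. Payload 7 kg.
Tool frame: the origin (TCP) lies at the very end of the fingers, on their centre line; the grasp point (between the pads) lies 19 mm behind it; z points along the fingers, y is the direction in which the jaws open and shut (so a half turn about z gives the same grasp; the last joint's range is limited). The gripper opens to 88 mm and grips with 3 to 60 N. Pads are 19 mm wide; open, the fingers measure 130 mm over their backs; the gripper's body (78 mm by 193 mm) begins 47 mm behind the grasp point.
Start: joints at [1.571, 0.359, 0.012, 0, -1.224, -0.288], TCP at [0.192, 0.647, 0.227] pointing down, gripper open.
Joint ranges: [-3.07, 3.07], [-1.43, 2.12], [-1.02, 1.25], [-3.03, 1.67], [-3.05, -0], [-3.03, 3.03]. Speed limits (rad/s): [2.39, 2.39, 3.01, 3.14, 3.14, 3.14].

INTERFACE

Orientations are given as [roll, pitch, yaw] about the fixed x, y, z axes, in that order (R = Rz(yaw) Ry(pitch) Rx(roll)).
In Python, from station import arm, optics, outline_of, spot_point gives the robot as it stands.
- The arm moves only by the shell command python3 -m crank 'ROWS' [FORCE]. ROWS is JSON, a list of rows, each a list of 3 entries, a list of its own where there are three numbers: the opening in per cent of the stroke, from 0 (shut) to 100 (fully open), then the shift along the tool's x, y, z in cm, then the turn, a rotation vector about the tool's x, y, z in rad. In form: [[jaw, [dx, dy, dz], [ax, ay, az]], ...]. A call has 1 to 12 rows; each row shifts and turns the commanded pose from where the row before left it, along the tool's axes as they then stand; what a row does not reach is not made up. A row lasts 1/10 s, in which the tool goes at most 50 mm and 8.59 degrees, less where a joint would pass 70% of its speed; a pose out of reach is approached as far as the arm can. A call is refused whole if a number of a shift passes 5 or a number of a turn 0.15, either way. A call with a gripper value outside its range is refused whole. The fingers move at their own pace and stop on an object; FORCE is the grip in N (left out, the last holds). Time passes only in rows, so rows that do not move let the fingers close. It gives the time, the measured TCP pose, the force and the opening at its end, in the units of the state.
- arm.get_state(): the state, without advancing time (a new reading comes with each control period).
- optics.grab_frame(name): name is "scene" or "top" or "wrist"; returns (picture, depth): 400x640x3 uint8, red, green, blue; 400x640 float32, m along the optical axis (not along the pixel's ray), 0 where there is no reading.
- optics.camera_model(name): a dict with "K" (3x3 intrinsics, pixels), "T" (4x4, takes a point from camera to world coordinates); the wrist camera has in their place "T_tool_cam" (4x4, takes a point from camera to tool coordinates, whose origin is the TCP and whose axes are the flange's). Camera axes: x right, y up, looking along -z (the intrinsics and any distortion apply to the point x, -y, -z); pixel columns grow to the right and rows downward; lengths in m; the calibration is good to about 2 mm. The wrist camera is an equidistant fisheye: a pixel r from the principal point sees the ray r / f radians off the axis. A picture is of the moment at which its call begins: read the wrist's pose just before it. camera_model takes no time and is no camera call.
- arm.job_done(): hands the job in, once; it reports no verdict.
Trained networks look in the newest picture that a camera, given by its name, has taken for a name from the list of things; names that differ only in an ending like _2 or _b are one class to them, and where a whole thing is asked for, a point or a joint stands for the part that bears it (a point fixed in the world has none). Each returns a list of dicts, best first, with "conf" (0 to 1); they miss things now and then, are a little off and sometimes report something else, mostly with a low value. They report only what shows in the picture. A call takes as long as a camera call.
- outline_of(camera, name): "region" (400x640 bool, what is visible of it) and "uv" ([column, row] in pixels, amid what is visible of it).
- spot_point(camera, name): "uv" ([column, row] in pixels: a listed point, or the origin of a listed thing).
The state is a dict: "t": time; "q": joint angles; "qd": joint speeds; "joint_efforts": joint torques, N m; "eef_pos": TCP position; "ee_rot": TCP orientation; "force": force on the tool from outside, world axes, zero at the start; "moment": the same for the moment, N m; "width": finger opening in m.
Only numpy, scipy, OpenCV 4.12 (cv2) and the standard library are available. Lean on these libraries where they do the work, as an engineer would, in place of code of your own. Each camera call takes 0.05 s, during which the arm holds its last target. There are 200 camera calls.

TASK

Take the red air canister out of its sloped wooden rest, stand it upright on the round black rubber mat and let go. There unscrew the small brass lock nut on its valve (counter-clockwise, about half a turn, until it stops), let go, then press the freed valve tip all the way down for a good second to let the air out. Finally set the canister gently upright in the white crate, nut left loose, without dropping it, knocking it over or disturbing the tape roll, wood offcut and sanding block.

Things in the scene. Friction and masses are not known exactly. Their poses are not given: they have to be found in the camera images.
- canister_mid (a point): Red steel air canister, white band, about 0.65 kg: cylinder 48 mm wide, 94 mm tall, valve on its top end. Point on its axis, 50 mm above the foot; z axis points to the valve. Starts in the rest leaning 45 deg, valve up and away from the robot, sides free to grip. Above the 94 mm, a collar 20 mm wide to 100 mm from the foot, 11 mm stem to 108. Its weight keeps it from turning with the nut.
- nut_mid (a point): Centre of the brass knurled lock nut, 14 mm in diameter and 12 mm tall (108 to 120 mm from the canister's foot), on the canister's axis 114 mm from its foot. It unscrews counter-clockwise seen from the valve end; it is a half-turn lock that does not rise, so it is turned in place. The valve pin sticks up through it.
- nut (a joint): Angle of the lock nut in rad: 0 screwed down (start), growing as it is unscrewed, 3.0 at its stop. It turns against about 0.03 N m of friction and stays where it is left.
- pin_tip (a point): Top of the steel valve tip (pin), 6 mm in diameter, on the canister's axis 128.5 mm from its foot, standing 8 mm above the nut. The pin and the nut on it move down together when pressed.
- pin (a joint): How far the valve tip is pressed in, in m: 0 up, 0.004 at the bottom. A spring (2 N at the start, about 8 N at the bottom) lifts it again. Until the nut is unscrewed it sits on the stem and the tip cannot go in.
- rack: Wooden sloped rest, fixed: base board 150 x 80 x 12 mm with a V trough leaning 45 degrees and a foot stop, all narrower than the canister where the fingers go. Origin at the centre of its underside; its x axis is the way the canister leans (within 20 degrees of straight away from the robot). The leaning canister with its valve stays below 150 mm over the table.
- mat_top (a point): Centre of the top face of the round black rubber mat, fixed: 120 mm in diameter, 6 mm thick.
- crate_floor (a point): Centre of the inner floor of the white plastic crate, fixed and empty: 150 x 140 mm outside (x, y of its own axes), walls 5 mm thick, rim 50 mm above this floor point.
- tape_roll: Yellow tape roll standing on its flat side, 72 mm in diameter, 45 mm tall, bystander; origin at the centre of its underside.
- offcut: Pale wood offcut, 45 x 45 x 35 mm, bystander; origin at the centre of its underside.
- sanding_block: Cork sanding block, 90 x 50 x 30 mm, bystander; origin at the centre of its underside.

How it is judged:
On the way, in this order (a step that is already met when the one before it is completed fails the run):
1. the canister stands upright on the mat (its axis within 45 mm of the mat's centre) and has been let go (angle between canister_mid's own z axis and vertical below 0.08 rad and horizontal distance between canister_mid and mat_top below 0.045 m and height (world z) of canister_mid below 0.06 m and contact force between the fingers and canister below 0.1 N), for 0.2 s.
2. the nut is unscrewed (2.4 rad or more) and let go, the tip up, the canister still standing on the mat (value of joint nut above 2.4 rad and value of joint pin below 0.001 m and contact force between the fingers and canister below 0.1 N and angle between canister_mid's own z axis and vertical below 0.08 rad and horizontal distance between canister_mid and mat_top below 0.055 m), for 0.1 s.
3. the valve tip is pressed down at least 2.5 mm for 0.6 s, the canister standing on the mat (value of joint pin above 0.0025 m and angle between canister_mid's own z axis and vertical below 0.08 rad and horizontal distance between canister_mid and mat_top below 0.055 m), for 0.6 s.
At the end, for the whole second after the job is handed in: The canister stands upright (within 0.1 rad) and at rest on the crate's floor, inside its walls, with the lock nut still unscrewed (more than 2 rad) and the valve tip up (x of canister_mid in the frame of crate_floor between -0.07 and 0.07 m and y of canister_mid in the frame of crate_floor between -0.065 and 0.065 m and z of canister_mid in the frame of crate_floor below 0.055 m and angle between canister_mid's own z axis and vertical below 0.1 rad and linear speed of canister below 0.02 m/s and value of joint nut above 2 rad and value of joint pin below 0.001 m); the robot touches nothing.
It fails at once if the canister is knocked over (leaning more than 69 degrees) (angle between canister_mid's own z axis and vertical above 1.2 rad).
It fails at once if the canister is dropped or slammed into the crate (over 100 N) (contact force between canister and crate above 100 N).
It fails at once if the canister is dropped or slammed onto the mat (over 100 N) (contact force between canister and mat above 100 N).
It fails at once if a bystander is moved more than 25 mm (distance of any of tape_roll, offcut, sanding_block from where it was at the start of the episode above 0.025 m).
It also fails if it takes over 72 s, if anything falls off the work surface, if the arm or the gripper's body presses on something with over 40 N, if the wrist force passes 120 N, or if a joint passes its speed limit or range.

## Working session

There is one attempt and no reset: what is moved stays moved. The work goes in short steps, Python scripts to look and compute and a shell command to move; the robot and the scene stay as the last step left them, time stands still between calls to the robot, and variables do not carry over. Pictures are saved under pics/ and viewed, on a budget of 10 in all, crops included, one or two more only if the job needs it, and the job is handed in when it is done.

```bash
ls; mkdir -p pics
cat > h.py <<'E'
import numpy as np, cv2
from scipy.spatial.transform import Rotation as R
from station import arm, optics, outline_of, spot_point
def ray(name,uv,st=None):
    m=optics.camera_model(name);K=np.array(m["K"])
    u=(uv[0]-K[0,2])/K[0,0];v=(uv[1]-K[1,2])/K[1,1]
    return u,v
def world(name,uv,depth=None,z=None):
    m=optics.camera_model(name);T=np.array(m["T"]);u,v=ray(name,uv)
    d=np.array([u,-v,-1.]);dw=T[:3,:3]@d;o=T[:3,3]
    s=depth if depth is not None else (z-o[2])/dw[2]
    return o+s*dw
def cloud(name,D,mask):
    r,c=np.nonzero(mask&(D>0));m=optics.camera_model(name);K=np.array(m["K"]);T=np.array(m["T"])
    d=D[r,c];P=np.c_[(c-K[0,2])/K[0,0]*d,-(r-K[1,2])/K[1,1]*d,-d]
    return P@T[:3,:3].T+T[:3,3]
def save(n,im): cv2.imwrite(f"pics/{n}.png",im[:,:,::-1])
E
python3 - <<'E'
from h import *
s=arm.get_state();print({k:np.round(v,3) for k,v in s.items()})
fr={}
for c in("top","scene"):
    I,D=optics.grab_frame(c);save(c+"0",I);m=optics.camera_model(c);print(c,{k:np.round(v,3).tolist() if k in "KT" else v for k,v in m.items()})
    for n in("canister_mid","nut_mid","pin_tip","rack","mat_top","crate_floor","tape_roll","offcut","sanding_block"):
        o=spot_point(c,n)
        for e in o[:1]:
            uv=e["uv"];d=D[int(uv[1]),int(uv[0])];print(c,n,round(e["conf"],2),np.round(uv,1),np.round(world(c,uv,d),3),np.round(world(c,uv,z=0.0),3))
    for n in("canister_mid","mat_top","crate_floor","rack","offcut","tape_roll","sanding_block"):
        o=outline_of(c,n)
        for e in o[:1]:
            P=cloud(c,D,e["region"]);print(c,n,"region",round(e["conf"],2),e["region"].sum(),np.round(e["uv"],0),np.round(np.median(P,0),3),np.round(np.percentile(P,[2,98],axis=0),3).tolist())
E
```

```text
pics
{'t': np.float64(0.0), 'q': array([ 1.571,  0.359,  0.011, -0.   , -1.224, -0.288]), 'qd': array([ 0.002,  0.   , -0.   ,  0.   , -0.   ,  0.002]), 'joint_efforts': array([-1.0000e-03, -5.8272e+01,  2.9305e+01,  6.9970e+00,  7.0000e-03,
       -0.0000e+00]), 'eef_pos': array([0.191, 0.647, 0.226]), 'ee_rot': array([ 3.14 , -0.   , -0.288]), 'force': array([-0.313, -0.398,  0.632]), 'moment': array([-0.01 , -0.009,  0.032]), 'width': np.float64(0.088)}
top {'K': [[492.816, 0.0, 310.784], [0.0, 492.816, 190.158], [0.0, 0.0, 1.0]], 'T': [[0.028, 0.978, -0.205, 0.386], [-1.0, 0.027, -0.008, -0.011], [-0.002, 0.205, 0.979, 1.259], [0.0, 0.0, 0.0, 1.0]]}
top nut_mid 0.43 [193.  221.6] [0.542 0.269 0.126] [0.559 0.3   0.   ]
top pin_tip 0.56 [192.1 218.3] [0.549 0.27  0.133] [0.568 0.303 0.   ]
top rack 0.77 [202.4 248.9] [0.484 0.253 0.078] [0.49 0.27 0.  ]
top mat_top 0.58 [301.7 248.4] [0.498 0.017 0.003] [0.498 0.017 0.   ]
top crate_floor 0.97 [408.6 230.2] [ 0.552 -0.254  0.007] [ 0.552 -0.255  0.   ]
top tape_roll 0.68 [356.3 167.8] [ 0.714 -0.12  -0.001] [ 0.714 -0.12   0.   ]

[... 1709 characters left out ...]
 0.055], [0.549, 0.291, 0.13]]
scene mat_top region 0.58 1210 [322. 183.] [0.494 0.022 0.005] [[0.439, -0.031, 0.002], [0.545, 0.074, 0.008]]
scene crate_floor region 0.96 3943 [216. 212.] [ 0.541 -0.263  0.007] [[0.472, -0.327, -0.0], [0.627, -0.186, 0.055]]
scene rack region 0.64 1119 [412. 174.] [0.533 0.26  0.011] [[0.43, 0.231, 0.003], [0.573, 0.308, 0.076]]
scene offcut region 0.78 481 [386. 250.] [0.728 0.125 0.033] [[0.699, 0.102, 0.005], [0.747, 0.15, 0.037]]
scene tape_roll region 0.6 683 [274. 253.] [ 0.72  -0.128  0.031] [[0.683, -0.158, 0.002], [0.75, -0.094, 0.046]]
scene sanding_block region 0.92 968 [335. 270.] [0.765 0.007 0.028] [[0.735, -0.035, 0.01], [0.786, 0.05, 0.032]]
```

```bash
python3 -c "
import cv2,numpy as np
" ; ls pics
```

```text
scene0.png
top0.png
```

```bash
python3 - <<'E'
import cv2,numpy as np
a=cv2.imread("pics/top0.png")[110:310,130:490];b=cv2.imread("pics/scene0.png")[110:310,130:490]
cv2.imwrite("pics/v1.png",np.vstack([cv2.resize(a,None,fx=1.5,fy=1.5,interpolation=2),cv2.resize(b,None,fx=1.5,fy=1.5,interpolation=2)]))
E
python3 - <<'E'
from h import *
from scipy.optimize import least_squares
Ps=[]
for c in("top","scene"):
    I,D=optics.grab_frame(c);o=outline_of(c,"canister_mid")
    m=cv2.erode(o[0]["region"].astype(np.uint8),np.ones((3,3)))>0
    hsv=cv2.cvtColor(I,cv2.COLOR_RGB2HSV);P=cloud(c,D,m);Ps.append(P)
    o=outline_of(c,"rack")
    if o:
        Q=cloud(c,D,o[0]["region"]);Q=Q[abs(Q[:,2]-.012)<.005][:,:2].astype(np.float32);print(c,"rack base rect",cv2.minAreaRect(Q))
for P in Ps+[np.vstack(Ps)]:
    def f(p):
        a=np.array([np.cos(p[2])*np.cos(p[3]),np.sin(p[2])*np.cos(p[3]),np.sin(p[3])])
        d=P-np.array([.495,p[0],p[1]]);return np.linalg.norm(d-np.outer(d@a,a),axis=1)-.024
    r=least_squares(f,[.268,.08,0.,.785],loss="soft_l1",f_scale=.002);p=r.x
    a=np.array([np.cos(p[2])*np.cos(p[3]),np.sin(p[2])*np.cos(p[3]),np.sin(p[3])]);t=(P-[.495,p[0],p[1]])@a
    print(np.round(p,3),"deg",np.degrees(p[2:]),np.sqrt(np.mean(r.fun**2)),"t range",np.percentile(t,[1,5,95,99]))
E
```

```text
top rack base rect ((0.49476030468940735, 0.2751621901988983), (0.0808430165052414, 0.1499919444322586), 82.62516021728516)
scene rack base rect ((0.4979631304740906, 0.27453890442848206), (0.08020486682653427, 0.1527872532606125), 82.6264419555664)
[ 0.276  0.075 -0.038  0.732] deg [-2.15880195 41.94881276] 0.005383652249331114 t range [-0.04264407 -0.03635102  0.0562135   0.07110024]
[0.27  0.064 0.413 1.016] deg [23.68754516 58.19592583] 0.007022880225747107 t range [-0.01877488 -0.00440209  0.07655055  0.08275984]
[0.277 0.075 0.184 0.762] deg [10.56605562 43.6696099 ] 0.005965835206833325 t range [-0.04247939 -0.03436174  0.06249629  0.0712286 ]
```

View pics/v1.png

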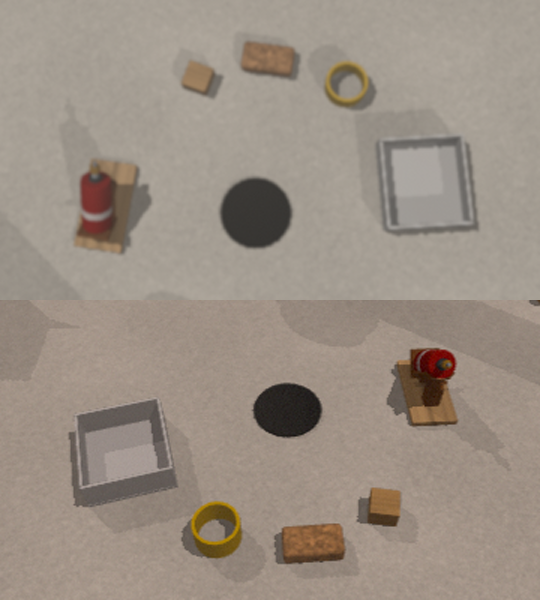

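The rack reads at (0.497, 0.275) with yaw −7.4°. The picture agrees: canister at about (97,205) in the top half, mat (256,212), crate (425,185), bystanders behind. I'll grip it along its axis from the valve end, so the tool ends up vertical once the canister is upright.

```bash
cat >> h.py <<'E'
def need(pos,rpy=None):
    "total shift (tool axes, cm) and rotvec (tool) from measured pose"
    s=arm.get_state();Rt=R.from_euler("xyz",s["ee_rot"]);d=Rt.inv().apply(np.array(pos)-s["eef_pos"])*100
    print("pos",np.round(s["eef_pos"],4),"rpy",np.round(s["ee_rot"],3),"q",np.round(s["q"],2),"F",np.round(s["force"],1),"w",round(float(s["width"]),4),"t",round(float(s["t"]),1))
    print("shift cm",np.round(d,2),"turn",np.round((Rt.inv()*R.from_matrix(rpy)).as_rotvec(),3) if rpy is not None else "")
az=np.radians(-7.4);A=np.array([np.cos(az),np.sin(az),1])/np.sqrt(2);Y=np.array([np.sin(az),-np.cos(az),0])
RACK=np.c_[np.cross(Y,-A),Y,-A]
def DOWN(yaw): return (R.from_euler("z",yaw)*R.from_euler("x",np.pi)).as_matrix()
E
python3 -m crank '[[100,[4,2.15,-0.2],[0,0,0]],[100,[4,2.15,-0.2],[0,0,0]],[100,[4,2.15,-0.2],[0,0,0]],[100,[4,2.15,-0.2],[0,0,0]],[100,[4,2.15,-0.2],[0,0,0]],[100,[4,2.15,-0.2],[0,0,0]],[100,[4,2.15,-0.2],[0,0,0]],[100,[4,2.15,-0.2],[0,0,0]],[100,[4,2.15,-0.2],[0,0,0]],[100,[4,2.15,-0.2],[0,0,0]],[100,[4,2.15,-0.2],[0,0,0]],[100,[4,2.15,-0.2],[0,0,0]]]' 40
python3 - <<'E'
from h import *
print({k:np.round(v,3).tolist() if not isinstance(v,(str,dict)) else v for k,v in optics.camera_model("wrist").items()})
need([.58,.263,.16],RACK)
E
```

```text
t: 3.2
eef_pos: [0.5798, 0.2622, 0.2509]
ee_rot: [-3.141, -0.0, -0.288]
force: [0.5, 1.0, -0.3]
width: 0.0884
{'K': [[309.707, 0.0, 317.92], [0.0, 309.707, 200.313], [0.0, 0.0, 1.0]], 'T_tool_cam': [[-0.001, 0.951, 0.308, 0.085], [1.0, 0.001, 0.001, -0.0], [0.0, 0.308, -0.951, -0.158], [0.0, 0.0, 0.0, 1.0]]}
pos [0.5798 0.2622 0.2509] rpy [-3.141 -0.    -0.288] q [ 0.73  0.28 -0.04  0.   -1.25  0.55] F [ 0.5  1.  -0.3] w 0.0884 t 3.2
shift cm [-0.01 -0.08  9.09] turn [-0.063 -0.784 -0.15 ]
```

```bash
python3 -m crank '[[100,[0,0,0],[-0.0105,-0.131,-0.025]],[100,[0,0,0],[-0.0105,-0.131,-0.025]],[100,[0,0,0],[-0.0105,-0.131,-0.025]],[100,[0,0,0],[-0.0105,-0.131,-0.025]],[100,[0,0,0],[-0.0105,-0.131,-0.025]],[100,[0,0,0],[-0.0105,-0.131,-0.025]],[100,[0,0,0],[0,0,0]]]'
python3 - <<'E'
from h import *
need([.58,.263,.16],RACK)
I,D=optics.grab_frame("wrist");save("wrist1",I)
E
```

```text
t: 3.9
eef_pos: [0.5792, 0.2623, 0.2426]
ee_rot: [3.132, 0.804, -0.138]
force: [-0.9, 0.8, -3.0]
width: 0.0876
pos [0.5792 0.2623 0.2426] rpy [ 3.132  0.804 -0.138] q [ 0.46  0.75  0.65 -0.49 -2.13  0.86] F [-0.9  0.8 -3. ] w 0.0876 t 3.9
shift cm [ 6.   -0.13  5.68] turn [ 0.003  0.018 -0.006]
```

```bash
cat >> h.py <<'E'
def wpts(uv,depth,s):
    m=optics.camera_model("wrist");K=np.array(m["K"]);T=np.array(m["T_tool_cam"]);uv=np.atleast_2d(uv).astype(float)
    x=(uv[:,0]-K[0,2])/K[0,0];y=(uv[:,1]-K[1,2])/K[1,1];th=np.hypot(x,y);k=np.tan(th)/np.maximum(th,1e-9)
    P=np.c_[x*k,-y*k,-np.ones(len(x))]*np.reshape(depth,(-1,1))
    t=P@T[:3,:3].T+T[:3,3]
    return t,R.from_euler("xyz",s["ee_rot"]).apply(t)+s["eef_pos"]
E
python3 - <<'E'
from h import *
s=arm.get_state();I,D=optics.grab_frame("wrist")
for n in("canister_mid","nut_mid","pin_tip"):
    for e in spot_point("wrist",n)[:2]:
        uv=e["uv"];d=D[int(uv[1]),int(uv[0])];t,w=wpts(uv,d,s);print(n,round(e["conf"],2),np.round(uv,1),round(float(d),3),"tool mm",np.round(t[0]*1e3,1),"world",np.round(w[0],4))
for e in outline_of("wrist","canister_mid")[:1]:
    m=e["region"]&(D>0);r,c=np.nonzero(m);t,w=wpts(np.c_[c,r],D[r,c],s);print(len(r),"tool pct mm",np.round(np.percentile(t,[2,25,50,75,98],axis=0)*1e3,1))
E
```

```text
nut_mid 0.44 [316.3 129.3] 0.252 tool mm [63.1 -1.8 98.3] world [0.5537 0.2675 0.131 ]
pin_tip 0.67 [316.3 130.8] 0.251 tool mm [62.  -1.8 97.4] world [0.5536 0.2676 0.1325]
5600 tool pct mm [[ 72.  -40.8 146.8]
 [103.  -22.6 173.2]
 [127.   -2.5 186.2]
 [147.7  18.  212.2]
 [165.4  35.8 259.5]]
```

View pics/wrist1.png

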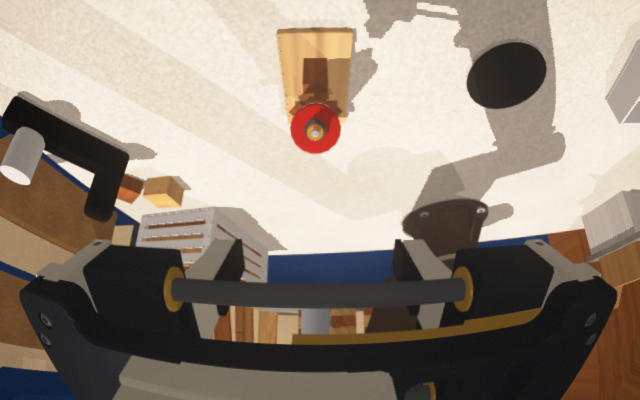

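The canister top shows at (316,130), about 1.5 mm off the finger mid-plane. The pin tip is at (0.553, 0.267, 0.133), matching my estimate.

```bash
python3 -m crank '[[100,[1.5,-0.04,1.42],[0,0.009,-0.003]],[100,[1.5,-0.04,1.42],[0,0.009,-0.003]],[100,[1.5,-0.04,1.42],[0,0,0]],[100,[1.5,-0.04,1.42],[0,0,0]],[100,[0,0,0],[0,0,0]]]'
python3 - <<'E'
from h import *
s=arm.get_state();I,D=optics.grab_frame("wrist")
for e in spot_point("wrist","pin_tip")[:1]:
    uv=e["uv"];d=D[int(uv[1]),int(uv[0])];t,w=wpts(uv,d,s);print(round(e["conf"],2),uv,"tool mm",np.round(t[0]*1e3,1),"world",np.round(w[0],4))
need([.510,.2725,.089],RACK)
E
```

```text
t: 4.7
eef_pos: [0.5803, 0.2653, 0.1675]
ee_rot: [-3.137, 0.771, -0.121]
force: [-0.4, 1.1, -0.5]
width: 0.0876
0.89 [317.2, 219.0] tool mm [ 5.  -1.  44.6] world [0.5531 0.2698 0.1321]
pos [0.5817 0.2653 0.17  ] rpy [-3.135  0.767 -0.12 ] q [ 0.47  0.78  0.55 -0.44 -1.98  0.94] F [-0.4  0.2  1.2] w 0.0874 t 4.8
shift cm [ 0.44  0.21 10.83] turn [ 0.    -0.018  0.007]
```

```bash
python3 -m crank '[[100,[0.45,0,0],[0,-0.018,0.005]],[100,[0,0,2],[0,0,0]],[100,[0,0,2],[0,0,0]],[100,[0,0,2],[0,0,0]],[100,[0,0,2],[0,0,0]],[100,[0,0,0],[0,0,0]],[100,[0,0,0],[0,0,0]]]'
python3 - <<'E'
from h import *
s=arm.get_state();I,D=optics.grab_frame("wrist");save("wrist2",I)
need([.510,.2725,.089],RACK)
E
```

```text
t: 5.5
eef_pos: [0.5296, 0.2719, 0.1095]
ee_rot: [-3.141, 0.787, -0.128]
force: [0.1, -0.3, 1.0]
width: 0.0877
pos [0.53   0.2719 0.1097] rpy [-3.14   0.786 -0.128] q [ 0.5   0.76  0.37 -0.45 -1.83  0.98] F [0.3 0.5 0.1] w 0.0878 t 5.5
shift cm [0.05 0.2  2.87] turn [-0.     0.     0.001]
```

View pics/wrist2.png

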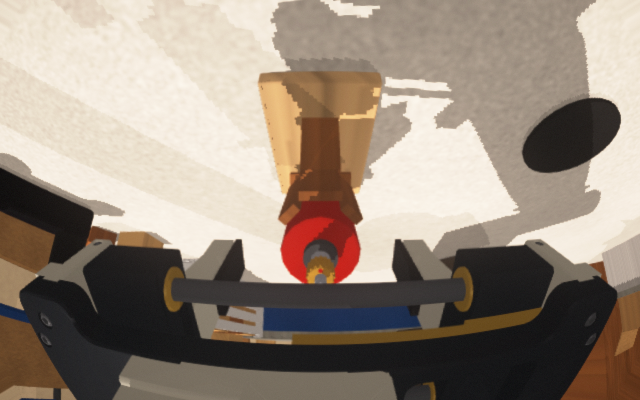

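```bash
python3 -m crank '[[100,[0,0.05,0.9],[0,0,0]],[100,[0,0.05,0.9],[0,0,0]],[100,[0,0,0.9],[0,0,0]],[100,[0,0,0],[0,0,0]],[20,[0,0,0],[0,0,0]],[20,[0,0,0],[0,0,0]],[20,[0,0,0],[0,0,0]],[20,[0,0,0],[0,0,0]],[20,[0,0,0],[0,0,0]],[20,[0,0,0],[0,0,0]]]' 45
python3 - <<'E'
from h import *
need([.510,.2725,.089],RACK)
E
```

```text
t: 6.55
eef_pos: [0.5097, 0.2731, 0.0894]
ee_rot: [3.141, 0.788, -0.129]
force: [0.6, 0.4, -0.7]
width: 0.0468
pos [0.5097 0.2731 0.0894] rpy [ 3.141  0.788 -0.129] q [ 0.51  0.76  0.3  -0.45 -1.77  0.99] F [ 0.6  0.4 -0.7] w 0.0468 t 6.5
shift cm [0.05 0.05 0.01] turn [0.001 0.002 0.   ]
```

```bash
python3 -m crank '[[20,[-0.5,0,-0.5],[0,0,0]],[20,[-1,0,-1],[0,0,0]],[20,[-1.5,0,-1.5],[0,0,0]],[20,[-1.5,0,-1.5],[0,0,0]],[20,[-1.5,0,-1.5],[0,0,0]],[20,[-1.5,0,-1.5],[0,0,0]],[20,[0,0,0],[0,0,0]]]'
python3 -m crank '[[20,[0,0,0],[0,0.112,0]],[20,[0,0,0],[0,0.112,0]],[20,[0,0,0],[0,0.112,0]],[20,[0,0,0],[0,0.112,0]],[20,[0,0,0],[0,0.112,0]],[20,[0,0,0],[0,0.112,0]],[20,[0,0,0],[0,0.112,0]],[20,[0,0,0],[0,0,0]]]'
python3 - <<'E'
from h import *
I,D=optics.grab_frame("scene");save("sc2",I[60:260,250:570])
need([.492,.018,.2],DOWN(-.129))
for c in("scene","wrist"):
    s=arm.get_state();I,D=optics.grab_frame(c);save(c+"3",I)
    for n in ("mat_top","pin_tip"):
        for e in spot_point(c,n)[:1]:
            uv=e["uv"];d=D[int(uv[1]),int(uv[0])]
            if c=="wrist": t,w=wpts(uv,d,s);print(n,round(e["conf"],2),"tool mm",np.round(t[0]*1e3,1),"world",np.round(w[0],4))
            else: print(n,round(e["conf"],2),world(c,uv,d))
a=cv2.imread("pics/scene3.png")[40:260,250:570];b=cv2.imread("pics/wrist3.png")
cv2.imwrite("pics/v3.png",np.vstack([cv2.resize(a,(640,440)),b])[:840]); 
cv2.imwrite("pics/v3.png",cv2.resize(cv2.imread("pics/v3.png"),(450,591)))
E
```

```text
t: 7.25
eef_pos: [0.5114, 0.2736, 0.1991]
ee_rot: [-3.137, 0.782, -0.125]
force: [0.6, 0.4, -7.4]
width: 0.0469
t: 8.05
eef_pos: [0.5051, 0.2712, 0.194]
ee_rot: [3.139, 0.005, -0.126]
force: [-1.3, 0.1, -7.8]
width: 0.0472
pos [0.5063 0.272  0.1945] rpy [ 3.139  0.007 -0.126] q [ 0.83  0.22 -0.25 -0.   -1.1   0.62] F [-0.5 -0.  -8.5] w 0.0476 t 8.1
shift cm [ 1.78 25.38 -0.5 ] turn [0.002 0.007 0.003]
mat_top 0.85 [0.49136345 0.02088496 0.00465836]
pin_tip 0.54 [0.53503891 0.25548844 0.27506933]
mat_top 0.58 tool mm [ 14.3 250.8 188.5] world [0.4909 0.0229 0.0066]
pin_tip 0.93 tool mm [ -0.5  -0.6 -60. ] world [0.5099 0.274  0.2552]
```

View pics/v3.png

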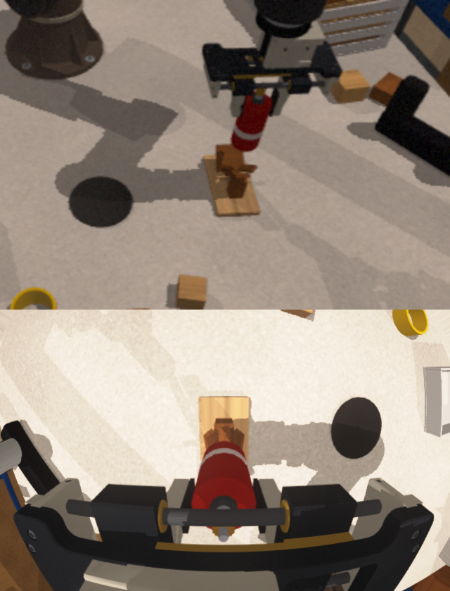

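```bash
python3 -m crank '[[20,[0.1,1.5,0],[0,0,0]],[20,[0.25,3,0],[0,0.003,0]],[20,[0.25,4,0],[0,0.003,0]],[20,[0.25,4,0],[0,0,0]],[20,[0.25,4,0],[0,0,0]],[20,[0.25,4,0],[0,0,0]],[20,[0.25,3,0],[0,0,0]],[20,[0.1,1.5,0],[0,0,0]],[20,[0,0,0],[0,0,0]],[20,[0,0,0],[0,0,0]]]'
python3 - <<'E'
from h import *
from scipy.optimize import least_squares
need([.491,.021,.075],DOWN(-.129))
s=arm.get_state();I,D=optics.grab_frame("wrist")
o=outline_of("wrist","canister_mid")[0];m=cv2.erode(o["region"].astype(np.uint8),np.ones((5,5)))>0
hsv=cv2.cvtColor(I,cv2.COLOR_RGB2HSV);m&=(hsv[...,1]>130)&((hsv[...,0]<10)|(hsv[...,0]>170))
r,c=np.nonzero(m&(D>0));t,w=wpts(np.c_[c,r],D[r,c],s);k=t[:,2]>-.02;t=t[k]
def f(p):
    a=np.array([p[2],p[3],1]);a/=np.linalg.norm(a);d=t-[p[0],p[1],0];return np.linalg.norm(d-np.outer(d@a,a),axis=1)-.024
r=least_squares(f,[0,0,0,0],loss="soft_l1",f_scale=.002);print(len(t),"x0,y0 mm, slopes",np.round(r.x[:2]*1e3,1),np.round(r.x[2:],3),np.std(r.fun),np.percentile(t[:,2],[1,99]))
E
```

```text
t: 9.4
eef_pos: [0.495, 0.0229, 0.1954]
ee_rot: [-3.141, -0.002, -0.13]
force: [0.6, -0.2, -7.5]
width: 0.0473
pos [0.495  0.0229 0.1954] rpy [-3.141e+00 -2.000e-03 -1.300e-01] q [ 0.44  0.08 -0.42  0.   -1.06  1.  ] F [ 0.6 -0.2 -7.5] w 0.0473 t 9.4
shift cm [-0.4   0.25 12.04] turn [-0.    -0.002 -0.001]
2225 x0,y0 mm, slopes [-0.4 -0.3] [0.004 0.006] 0.0003056378146121461 [-0.01955077  0.05587039]
```

```bash
python3 -m crank '[[20,[-0.2,0.1,1.2],[0,0,0]],[20,[-0.2,0.1,2],[0,0,0]],[20,[0,0,2],[0,0,0]],[20,[0,0,2],[0,0,0]],[20,[0,0,2],[0,0,0]],[20,[0,0,1.3],[0,0,0]],[20,[0,0,0.5],[0,0,0]],[20,[0,0,0.2],[0,0,0]],[20,[0,0,0],[0,0,0]]]'
python3 -m crank '[[20,[0,0,0.15],[0,0,0]],[20,[0,0,0.15],[0,0,0]],[20,[0,0,0.15],[0,0,0]],[20,[0,0,0.1],[0,0,0]],[20,[0,0,0],[0,0,0]]]'
```

```text
t: 10.4
eef_pos: [0.491, 0.022, 0.0835]
ee_rot: [-3.141, -0.002, -0.128]
force: [0.4, -0.9, -8.2]
width: 0.047
t: 10.9
eef_pos: [0.4907, 0.0216, 0.0779]
ee_rot: [-3.142, -0.002, -0.129]
force: [0.5, -0.3, -6.9]
width: 0.047
```

```bash
python3 -m crank '[[20,[0,0,0.1],[0,0,0]],[20,[0,0,0.1],[0,0,0]],[20,[0,0,0],[0,0,0]]]'
python3 -m crank '[[20,[0,0,0.08],[0,0,0]],[20,[0,0,0],[0,0,0]]]'
python3 -m crank '[[20,[0,0,0.08],[0,0,0]],[20,[0,0,0],[0,0,0]]]'
```

```text
t: 11.2
eef_pos: [0.4907, 0.0216, 0.0758]
ee_rot: [3.142, -0.002, -0.129]
force: [0.0, 0.7, -7.5]
width: 0.0471
t: 11.4
eef_pos: [0.4908, 0.0216, 0.075]
ee_rot: [-3.142, -0.002, -0.129]
force: [-0.4, -0.4, -7.7]
width: 0.047
t: 11.6
eef_pos: [0.4909, 0.0217, 0.0744]
ee_rot: [-3.141, -0.002, -0.128]
force: [-0.5, 0.5, -6.7]
width: 0.0472
```

```bash
python3 -m crank '[[20,[0,0,0.08],[0,0,0]],[20,[0,0,0],[0,0,0]]]'
python3 -m crank '[[20,[0,0,0.08],[0,0,0]],[20,[0,0,0],[0,0,0]]]'
python3 -m crank '[[20,[0,0,0.08],[0,0,0]],[20,[0,0,0],[0,0,0]]]'
```

```text
t: 11.8
eef_pos: [0.4914, 0.0216, 0.0743]
ee_rot: [-3.141, -0.003, -0.128]
force: [-1.9, -1.5, 2.5]
width: 0.0469
t: 12.0
eef_pos: [0.4916, 0.0216, 0.0742]
ee_rot: [-3.141, -0.004, -0.128]
force: [-3.8, -1.7, 11.0]
width: 0.0471
t: 12.2
eef_pos: [0.4919, 0.0216, 0.0742]
ee_rot: [-3.141, -0.005, -0.127]
force: [-5.8, -2.0, 19.8]
width: 0.0473
```

```bash
python3 -m crank '[[20,[0,0,-0.15],[0,0,0]],[20,[0,0,0],[0,0,0]],[100,[0,0,0],[0,0,0]],[100,[0,0,0],[0,0,0]],[100,[0,0,0],[0,0,0]],[100,[0,0,0],[0,0,0]],[100,[0,0,0],[0,0,0]],[100,[0,0,0],[0,0,0]]]'
python3 -m crank '[[100,[0,0,-1],[0,0,0]],[100,[0,0,-2],[0,0,0]],[100,[0,0,-3],[0,0,0]],[100,[0,0,-3],[0,0,0]],[100,[0,0,-2],[0,0,0]],[100,[0,0,0],[0,0,0]],[100,[0,0,0],[0,0,0]]]'
cat > look.py <<'E'
from h import *
import sys
s=arm.get_state();I,D=optics.grab_frame("wrist");save(sys.argv[1],I)
need([.491,.021,.108],DOWN(-.129))
for n in ("pin_tip","nut_mid"):
    for e in spot_point("wrist",n)[:1]:
        uv=e["uv"];zt={"pin_tip":.1345,"nut_mid":.120}[n]
        t,w=wpts([uv,uv],[.1,.2],s);k=(zt-w[0,2])/(w[1,2]-w[0,2]);print(n,round(e["conf"],2),np.round(uv,1),"at known z: world",np.round(w[0]+k*(w[1]-w[0]),4),"tool mm",np.round((t[0]+k*(t[1]-t[0]))*1e3,1),"depth based",np.round(wpts(uv,D[int(uv[1]),int(uv[0])],s)[1][0],4))
E
python3 look.py w4
```

```text
t: 13.0
eef_pos: [0.4908, 0.0217, 0.0733]
ee_rot: [-3.142, -0.002, -0.129]
force: [-1.0, -0.3, 0.1]
width: 0.0861
t: 13.7
eef_pos: [0.4906, 0.0218, 0.1842]
ee_rot: [-3.14, -0.004, -0.129]
force: [-0.1, 0.4, -1.1]
width: 0.0877
pos [0.4902 0.0216 0.1834] rpy [-3.141e+00 -2.000e-03 -1.290e-01] q [ 0.45  0.09 -0.45  0.   -1.03  1.  ] F [-0.4 -0.1 -0.4] w 0.0876 t 13.8
shift cm [0.07 0.05 7.54] turn [-0.    -0.002  0.   ]
pin_tip 0.86 [318.8 224.6] at known z: world [0.4901 0.0217 0.1345] tool mm [-0.7  0.3 49.7] depth based [0.4901 0.0217 0.1345]
nut_mid 0.7 [531.8 120.8] at known z: world [ 0.5505 -0.1677  0.12  ] tool mm [ 83.5 180.4  64.3] depth based [ 0.538  -0.2605  0.0043]
```

View pics/w4.png

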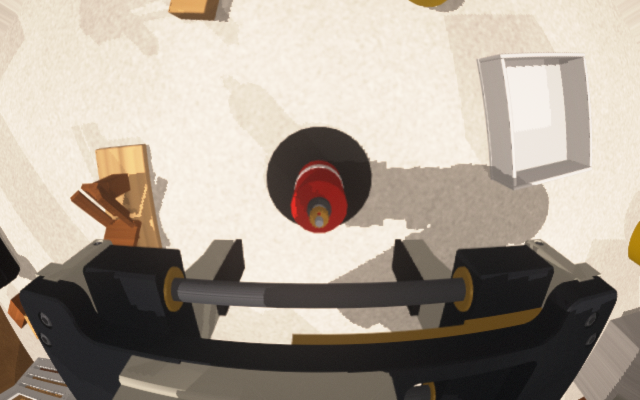

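```bash
python3 -m crank '[[40,[-0.05,0,0],[0,0,0.145]],[40,[0,0,0],[0,0,0.145]],[40,[0,0,0],[0,0,0.145]],[40,[0,0,0],[0,0,0.145]],[40,[0,0,0],[0,0,0.145]],[40,[0,0,0],[0,0,0.145]],[40,[0,0,0],[0,0,0.145]],[40,[0,0,0],[0,0,0.145]],[40,[0,0,0],[0,0,0.145]],[40,[0,0,2.5],[0,0,0]],[40,[0,0,0],[0,0,0]],[40,[0,0,0],[0,0,0]]]'
sed -i 's/DOWN(-.129)/DOWN(-1.434)/' look.py; python3 look.py w5
```

```text
t: 15.05
eef_pos: [0.4896, 0.0214, 0.1579]
ee_rot: [3.141, -0.001, -1.433]
force: [-0.4, -0.4, -0.6]
width: 0.0351
pos [0.4902 0.0216 0.1586] rpy [-3.140e+00 -1.000e-03 -1.433e+00] q [ 0.45  0.11 -0.48  0.   -0.97 -0.31] F [ 1.3 -0.2  0.8] w 0.0353 t 15.1
shift cm [ 0.07 -0.06  5.06] turn [-0.001 -0.001  0.001]
pin_tip 0.65 [317.1 238.7] at known z: world [0.4914 0.0224 0.1345] tool mm [-0.8 -1.9 23.4] depth based [0.4913 0.0228 0.1337]
nut_mid 0.9 [316.3 228.4] at known z: world [0.4921 0.0215 0.12  ] tool mm [ 0.2 -2.5 37.9] depth based [0.4925 0.0187 0.1266]
```

```bash
python3 -m crank '[[40,[0.05,-0.1,1.2],[0,0,0]],[40,[0,0,1.5],[0,0,0]],[40,[0,0,1.3],[0,0,0]],[40,[0,0,0.7],[0,0,0]],[40,[0,0,0.2],[0,0,0]],[40,[0,0,0],[0,0,0]],[40,[0,0,0],[0,0,0]]]' 15
python3 -c "
from h import *
need([.4912,.0212,.1085],DOWN(-1.434))"
```

```text
t: 15.9
eef_pos: [0.4917, 0.0215, 0.1099]
ee_rot: [-3.138, -0.0, -1.433]
force: [-0.4, -0.0, -0.1]
width: 0.0348
pos [0.4917 0.0215 0.1099] rpy [-3.138 -0.    -1.433] q [ 0.45  0.17 -0.55  0.   -0.85 -0.31] F [-0.4 -0.  -0.1] w 0.0348 t 15.9
shift cm [0.02 0.06 0.14] turn [-0.003 -0.     0.001]
```

```bash
python3 -m crank '[[40,[0,0.05,0.1],[0,0,0]],[0,[0,0,0],[0,0,0]],[0,[0,0,0],[0,0,0]],[0,[0,0,0],[0,0,0]],[0,[0,0,0],[0,0,0]],[0,[0,0,0],[0,0,0]]]' 15
python3 -m crank '[[0,[0,0,0],[0,0,-0.05]],[0,[0,0,0],[0,0,-0.1]],[0,[0,0,0],[0,0,-0.14]],[0,[0,0,0],[0,0,-0.14]]]'
```

```text
t: 16.5
eef_pos: [0.4906, 0.0212, 0.1085]
ee_rot: [-3.14, -0.001, -1.434]
force: [-0.9, 0.0, 2.4]
width: 0.0127
t: 16.9
eef_pos: [0.4906, 0.0212, 0.1084]
ee_rot: [-3.14, -0.001, -0.998]
force: [-1.1, -0.6, 1.3]
width: 0.0129
```

```bash
python3 -m crank '[[0,[0,0,0],[0,0,-0.14]],[0,[0,0,0],[0,0,-0.14]],[0,[0,0,0],[0,0,-0.14]],[0,[0,0,0],[0,0,-0.14]],[0,[0,0,0],[0,0,-0.14]],[0,[0,0,0],[0,0,-0.14]],[0,[0,0,0],[0,0,-0.14]],[0,[0,0,0],[0,0,-0.14]],[0,[0,0,0],[0,0,-0.14]],[0,[0,0,0],[0,0,-0.14]],[0,[0,0,0],[0,0,-0.14]],[0,[0,0,0],[0,0,-0.14]]]'
python3 -m crank '[[0,[0,0,0],[0,0,-0.12]],[0,[0,0,0],[0,0,-0.12]],[0,[0,0,0],[0,0,-0.12]],[0,[0,0,0],[0,0,-0.12]],[0,[0,0,0],[0,0,-0.12]],[0,[0,0,0],[0,0,-0.12]],[0,[0,0,0],[0,0,-0.1]],[0,[0,0,0],[0,0,0]]]'
python3 - <<'E'
from h import *
s=arm.get_state();print(s["moment"],s["q"][5])
E
```

```text
t: 18.1
eef_pos: [0.4906, 0.0214, 0.1084]
ee_rot: [3.14, -0.002, 0.682]
force: [-1.1, 0.7, 1.4]
width: 0.0127
t: 18.9
eef_pos: [0.4906, 0.0213, 0.1084]
ee_rot: [3.14, 0.0, 1.498]
force: [-1.6, 0.4, 1.9]
width: 0.0126
[ 0.12233174  0.49003661 -0.01789276] 2.6222303922007564
```

```bash
python3 -m crank '[[0,[0,0,0],[0,0,-0.06]],[0,[0,0,0],[0,0,0]],[40,[0,0,0],[0,0,0]],[40,[0,0,0],[0,0,0]],[40,[0,0,0],[0,0,0]],[40,[0,0,0],[0,0,0]],[40,[0,0,-1],[0,0,0]],[40,[0,0,-2],[0,0,0]],[40,[0,0,-2],[0,0,0]],[40,[0,0,-2],[0,0,0]],[40,[0,0,0],[0,0,0]],[40,[0,0,0],[0,0,0]]]'
python3 look.py w6
```

```text
t: 20.1
eef_pos: [0.4909, 0.0215, 0.1792]
ee_rot: [3.138, -0.001, 1.556]
force: [1.0, 0.7, -0.4]
width: 0.035
pos [0.4904 0.0213 0.1785] rpy [ 3.139 -0.     1.556] q [ 0.45  0.09 -0.46  0.   -1.02  2.68] F [ 0.1  0.4 -0. ] w 0.0352 t 20.1
shift cm [-0.03  0.04  7.05] turn [ 0.    -0.004  2.99 ]
pin_tip 0.86 [314.5 223.6] at known z: world [0.4897 0.0225 0.1345] tool mm [ 1.  -1.3 44.7] depth based [0.4898 0.0226 0.1347]
nut_mid 0.85 [313.3 220.4] at known z: world [0.4887 0.0192 0.12  ] tool mm [-2.4 -2.4 59.2] depth based [0.4888 0.0225 0.1285]
```

View pics/w6.png

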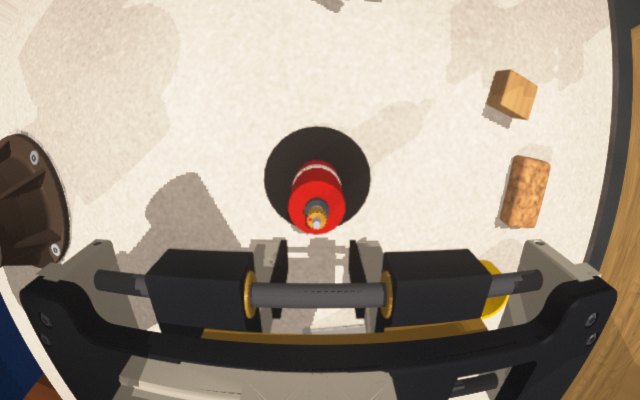

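```bash
python3 -m crank '[[0,[0,0,0],[0,0,0]],[0,[0,0,0],[0,0,0]],[0,[0,0,1],[0,0,0]],[0,[0,0,1.5],[0,0,0]],[0,[0,0,1],[0,0,0]],[0,[0,0,0.4],[0,0,0]],[0,[0,0,0],[0,0,0]],[0,[0,0,0],[0,0,0]]]'
python3 -m crank '[[0,[0,0,0.2],[0,0,0]],[0,[0,0,0.2],[0,0,0]],[0,[0,0,0.1],[0,0,0]],[0,[0,0,0],[0,0,0]]]'
```

```text
t: 21.05
eef_pos: [0.491, 0.0213, 0.1396]
ee_rot: [3.139, 0.0, 1.557]
force: [0.4, -0.5, -0.7]
width: 0.0002
t: 21.45
eef_pos: [0.4909, 0.0213, 0.1346]
ee_rot: [3.139, 0.0, 1.557]
force: [0.2, -1.2, 1.8]
width: 0.0008
```

```bash
python3 -m crank '[[0,[0,0,0.1],[0,0,0]],[0,[0,0,0.1],[0,0,0]],[0,[0,0,0.1],[0,0,0]],[0,[0,0,0],[0,0,0]]]'
python3 -m crank '[[0,[0,0,0.1],[0,0,0]],[0,[0,0,0.05],[0,0,0]],[0,[0,0,0],[0,0,0]]]'
```

```text
t: 21.85
eef_pos: [0.491, 0.0213, 0.1317]
ee_rot: [3.139, 0.0, 1.557]
force: [-0.9, -0.4, 6.4]
width: 0.0005
t: 22.15
eef_pos: [0.4913, 0.0213, 0.1306]
ee_rot: [3.138, 0.0, 1.557]
force: [-2.1, 0.1, 6.8]
width: 0.0005
```

```bash
python3 -m crank '[[0,[0,0,0],[0,0,0]],[0,[0,0,0],[0,0,0]],[0,[0,0,0],[0,0,0]],[0,[0,0,0],[0,0,0]],[0,[0,0,0],[0,0,0]],[0,[0,0,0],[0,0,0]],[0,[0,0,0],[0,0,0]],[0,[0,0,0],[0,0,0]],[0,[0,0,0],[0,0,0]],[0,[0,0,0],[0,0,0]],[0,[0,0,0],[0,0,0]],[0,[0,0,0],[0,0,0]]]'
python3 -m crank '[[0,[0,0,-0.3],[0,0,0]],[0,[0,0,-0.7],[0,0,0]],[0,[0,0,-2],[0,0,0]],[100,[0,0,-2],[0,0,0.14]],[100,[0,0,0],[0,0,0.14]],[100,[0,0,0],[0,0,0.14]],[100,[0,0,0],[0,0,0.14]],[100,[0,0,0],[0,0,0.14]],[100,[0,0,0],[0,0,0.14]],[100,[0,0,0],[0,0,0.14]],[100,[0,0,0],[0,0,0.14]],[100,[0,0,0],[0,0,0.14]]]'
python3 -m crank '[[100,[0,0,0],[0,0,0.14]],[100,[0,0,0],[0,0,0.14]],[100,[0,0,0],[0,0,0.14]],[100,[0,0,0],[0,0,0]],[100,[0,0,0],[0,0,0]]]'
sed -i 's/DOWN(-1.434)/DOWN(-.129)/' look.py; python3 look.py w7
python3 - <<'E'
from h import *
for c in("top","scene"):
    I,D=optics.grab_frame(c)
    for e in outline_of(c,"crate_floor")[:1]:
        P=cloud(c,D,e["region"]);Q=P[P[:,2]>.04][:,:2].astype(np.float32);print(c,cv2.minAreaRect(Q))
    for e in spot_point(c,"crate_floor")[:1]: print(world(c,e["uv"],z=.005))
E
```

```text
t: 23.35
eef_pos: [0.4912, 0.0214, 0.1306]
ee_rot: [3.138, 0.0, 1.557]
force: [-2.5, -0.2, 8.1]
width: 0.0003
t: 24.55
eef_pos: [0.4904, 0.0213, 0.1799]
ee_rot: [3.141, -0.002, 0.291]
force: [0.1, 0.5, 0.1]
width: 0.0669
t: 25.05
eef_pos: [0.4905, 0.0213, 0.1799]
ee_rot: [-3.142, -0.002, -0.12]
force: [-0.2, 0.3, -0.3]
width: 0.0877
pos [0.4906 0.0213 0.1799] rpy [-3.142e+00 -2.000e-03 -1.200e-01] q [ 0.45  0.09 -0.45  0.   -1.02  1.  ] F [-0.8  0.1 -0.2] w 0.0874 t 25.1
shift cm [0.03 0.02 7.19] turn [-0.    -0.002  0.009]
pin_tip 0.66 [317.4 225.6] at known z: world [0.4911 0.0219 0.1345] tool mm [ 0.3 -0.7 45.4] depth based [0.491  0.0219 0.1344]
nut_mid 0.61 [319.7 219.3] at known z: world [0.49   0.0203 0.12  ] tool mm [-0.5  1.  59.9] depth based [0.494  0.0199 0.1303]
top ((0.5458505749702454, -0.25619956851005554), (0.15079569816589355, 0.14075475931167603), 5.007974624633789)
scene ((0.5470031499862671, -0.25677376985549927), (0.1535276472568512, 0.1400325447320938), 4.966498374938965)
[ 0.55035758 -0.25987386  0.005     ]
```

```bash
python3 -m crank '[[100,[0.05,0,1.5],[0,0,0]],[100,[0,0,2.5],[0,0,0]],[100,[0,0,2.5],[0,0,0]],[100,[0,0,2.5],[0,0,0]],[100,[0,0,1.2],[0,0,0]],[100,[0,0,0.3],[0,0,0]],[100,[0,0,0],[0,0,0]],[20,[0,0,0],[0,0,0]],[20,[0,0,0],[0,0,0]],[20,[0,0,0],[0,0,0]],[20,[0,0,0],[0,0,0]],[20,[0,0,0],[0,0,0]]]' 45
python3 -m crank '[[20,[0,0,0],[0,0,0]],[20,[0,0,-0.5],[0,0,0]],[20,[0,0,-1.5],[0,0,0]],[20,[0,0,-3],[0,0,0]],[20,[0,0,-3],[0,0,0]],[20,[0,0,-3],[0,0,0]],[20,[0,0,-1],[0,0,0]],[20,[0,0,0],[0,0,0]]]'
python3 - <<'E'
from h import *
need([.5465,-.2565,.193],DOWN(-.129))
E
```

```text
t: 26.7
eef_pos: [0.4915, 0.0213, 0.0752]
ee_rot: [-3.141, -0.003, -0.124]
force: [0.4, -0.1, 0.0]
width: 0.0531
t: 27.5
eef_pos: [0.4912, 0.0215, 0.1954]
ee_rot: [-3.14, -0.003, -0.124]
force: [-0.5, -0.5, -9.0]
width: 0.0469
pos [0.4912 0.0215 0.1954] rpy [-3.14e+00 -3.00e-03 -1.24e-01] q [ 0.45  0.08 -0.43  0.   -1.06  1.  ] F [-0.5 -0.5 -9. ] w 0.0469 t 27.5
shift cm [ 8.92 26.91  0.23] turn [-0.001 -0.003  0.005]
```

```bash
python3 -m crank '[[20,[0.5,1.4,0],[0,0,0]],[20,[1,3,0],[0,0,0]],[20,[1.2,3.8,0],[0,0,0]],[20,[1.3,3.8,0],[0,0,0]],[20,[1.3,3.8,0],[0,0,0]],[20,[1.3,3.8,0],[0,0,0]],[20,[1.2,3.8,0],[0,0,0]],[20,[0.8,2.5,0],[0,0,0]],[20,[0.3,1,0],[0,0,0]],[20,[0,0,0],[0,0,0]],[20,[0,0,0],[0,0,0]]]'
python3 - <<'E'
from h import *
need([.5465,-.2565,.074],DOWN(-.129))
s=arm.get_state();I,D=optics.grab_frame("wrist")
save("w8",I)
for e in spot_point("wrist","pin_tip")[:1]:
    uv=e["uv"];t,w=wpts(uv,D[int(uv[1]),int(uv[0])],s);print(e["conf"],t*1e3,w)
for e in spot_point("wrist","crate_floor")[:1]:
    uv=e["uv"];t,w=wpts(uv,D[int(uv[1]),int(uv[0])],s);print(e["conf"],t*1e3,w)
E
```

```text
t: 28.6
eef_pos: [0.5452, -0.256, 0.193]
ee_rot: [-3.141, 0.001, -0.124]
force: [-0.5, -0.1, -8.5]
width: 0.0473
pos [ 0.5452 -0.256   0.193 ] rpy [-3.141e+00  1.000e-03 -1.240e-01] q [-0.12  0.26 -0.2  -0.   -1.11  1.56] F [-0.5 -0.1 -8.5] w 0.0473 t 28.6
shift cm [ 0.15  0.04 11.9 ] turn [-0.001  0.001  0.005]
0.85 [[  0.16790106  -1.03191471 -59.11065457]] [[ 0.54553781 -0.25508765  0.25212804]]
0.98 [[ -0.19957569   0.30703449 187.43619739]] [[ 0.5447754  -0.25611027  0.00558058]]
```

View pics/w8.png

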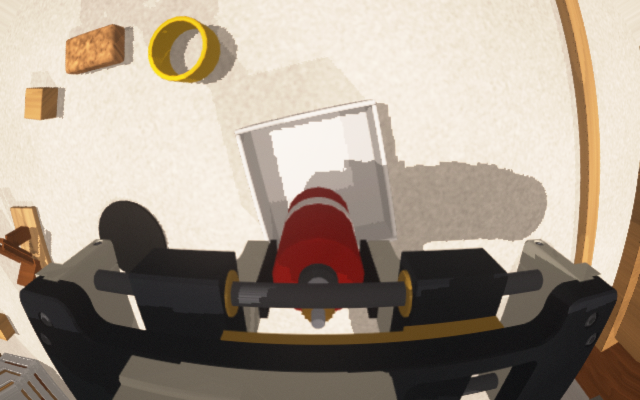

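```bash
python3 -m crank '[[20,[0.1,0.05,1.2],[0,0,0]],[20,[0,0,2],[0,0,0]],[20,[0,0,2],[0,0,0]],[20,[0,0,2],[0,0,0]],[20,[0,0,2],[0,0,0]],[20,[0,0,1.2],[0,0,0]],[20,[0,0,0.5],[0,0,0]],[20,[0,0,0.2],[0,0,0]],[20,[0,0,0],[0,0,0]],[20,[0,0,0],[0,0,0]]]'
python3 -m crank '[[20,[0,0,0.1],[0,0,0]],[20,[0,0,0.1],[0,0,0]],[20,[0,0,0],[0,0,0]],[20,[0,0,0],[0,0,0]]]'
python3 -m crank '[[20,[0,0,0.1],[0,0,0]],[20,[0,0,0],[0,0,0]],[20,[0,0,0],[0,0,0]]]'
```

```text
t: 29.75
eef_pos: [0.5481, -0.2574, 0.085]
ee_rot: [3.141, -0.004, -0.123]
force: [-0.2, 0.5, -7.1]
width: 0.047
t: 30.15
eef_pos: [0.5475, -0.2573, 0.0822]
ee_rot: [-3.141, -0.002, -0.124]
force: [0.9, 0.6, -8.1]
width: 0.0473
t: 30.45
eef_pos: [0.5474, -0.2573, 0.0811]
ee_rot: [-3.142, -0.002, -0.124]
force: [-0.1, -0.8, -8.1]
width: 0.0474
```

```bash
python3 -m crank '[[20,[0,0,0.15],[0,0,0]],[20,[0,0,0.15],[0,0,0]],[20,[0,0,0.15],[0,0,0]],[20,[0,0,0],[0,0,0]],[20,[0,0,0],[0,0,0]]]'
python3 -m crank '[[20,[0,0,0.1],[0,0,0]],[20,[0,0,0],[0,0,0]]]'
python3 -m crank '[[20,[0,0,0.1],[0,0,0]],[20,[0,0,0],[0,0,0]]]'
python3 -m crank '[[20,[0,0,0.1],[0,0,0]],[20,[0,0,0],[0,0,0]]]'
```

```text
t: 30.95
eef_pos: [0.5474, -0.2573, 0.0765]
ee_rot: [-3.142, -0.002, -0.124]
force: [-0.3, -0.8, -8.1]
width: 0.0468
t: 31.15
eef_pos: [0.5474, -0.2573, 0.0755]
ee_rot: [-3.141, -0.002, -0.124]
force: [-0.7, 0.3, -8.9]
width: 0.0473
t: 31.35
eef_pos: [0.5474, -0.2573, 0.0745]
ee_rot: [-3.141, -0.002, -0.124]
force: [-1.4, -0.5, -8.0]
width: 0.047
t: 31.55
eef_pos: [0.5477, -0.2574, 0.0742]
ee_rot: [3.141, -0.003, -0.123]
force: [-1.3, 1.7, -1.5]
width: 0.0473
```

Contact. I'll lower a touch more, release and rise.

```bash
python3 -m crank '[[20,[0,0,0.05],[0,0,0]],[20,[0,0,0],[0,0,0]],[100,[0,0,0],[0,0,0]],[100,[0,0,0],[0,0,0]],[100,[0,0,0],[0,0,0]],[100,[0,0,0],[0,0,0]],[100,[0,0,0],[0,0,0]],[100,[0,0,0],[0,0,0]],[100,[0,0,0],[0,0,0]]]'
python3 -m crank '[[100,[0,0,-1],[0,0,0]],[100,[0,0,-2.5],[0,0,0]],[100,[0,0,-3.5],[0,0,0]],[100,[0,0,-3.5],[0,0,0]],[100,[0,0,-2],[0,0,0]],[100,[0,0,0],[0,0,0]],[100,[0,0,0],[0,0,0]]]'
python3 look.py w9
python3 - <<'E'
from h import *
I,D=optics.grab_frame("scene");save("sc9",I)
a=cv2.resize(I[100:320,130:480],(640,400));b=cv2.imread("pics/w9.png")[:,:,::-1]
save("v9",cv2.resize(np.vstack([a,b]),(480,600)))
E
```

```text
t: 32.45
eef_pos: [0.5475, -0.2573, 0.073]
ee_rot: [-3.142, -0.002, -0.124]
force: [0.3, 0.2, 0.4]
width: 0.0874
t: 33.15
eef_pos: [0.5472, -0.2572, 0.199]
ee_rot: [-3.141, -0.004, -0.124]
force: [0.1, 0.3, -0.7]
width: 0.0876
pos [ 0.5468 -0.2571  0.198 ] rpy [-3.141e+00 -2.000e-03 -1.240e-01] q [-0.12  0.26 -0.19 -0.   -1.11  1.56] F [-0.2  0.6 -0.4] w 0.0874 t 33.2
shift cm [ -8.99 -26.91   8.99] turn [-0.    -0.002  0.005]
pin_tip 0.73 [318.2 214.8] at known z: world [ 0.5489 -0.2573  0.1345] tool mm [ 1.4 -0.1 64.5] depth based [ 0.5491 -0.2573  0.1351]
nut_mid 0.47 [316.8 208.5] at known z: world [ 0.5491 -0.2562  0.12  ] tool mm [ 1.4 -1.3 79. ] depth based [ 0.551  -0.2564  0.1255]
```

View pics/v9.png

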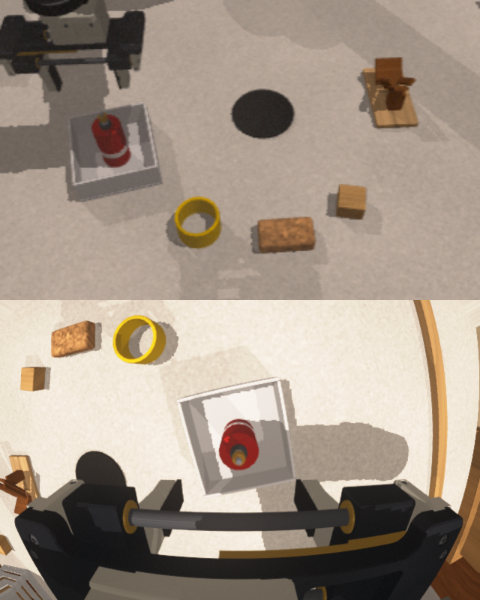

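The canister stands upright in the middle of the crate at about (240,445) in the wrist view. The tip is up, the gripper is clear and the bystanders look unmoved.

```bash
python3 -c "
from station import arm
print(arm.job_done())"
```

```text
the job is handed in; nothing more can be done
None
```

The job is handed in at about 33 s of the 72 s allowed. The interface gave no verdict.

- **Mat:** I gripped the canister along its axis from the valve end, turned it upright and set it down on the mat, pressing with about 20 N. It stayed upright when released, within 2 mm of the mat's centre.
- **Nut:** I turned it about 2.99 rad counter-clockwise at the wrist and let go. I could not read the nut joint directly. The tip then going down the full distance confirms it was unlocked.
- **Valve tip:** I pressed it down about 4 mm against 7–8 N, held it for about 1.3 s and let it come back up.
- **Crate:** I set the canister down gently and saw no force spike. It stands upright about 2 mm from the crate's centre, with the tip at about 0.135 m, so it is up.

In the last picture the gripper was clear of everything and the bystanders looked unmoved. I did not measure the bystanders a second time. No check failed. The networks' nut position was a few millimetres off at times, and once completely wrong, so I relied on the tip position instead.

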